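Line up and lock the head of an engraver's ball vise

TASK

Turn the head of the tilted ball vise by its jaws until the keyway in the rim of its disc faces the lock bolt, then slide the bolt fully home into the keyway, so that the head is locked. Let go of the vise and leave the other things on the bench where they lie.

Things in the scene. Friction and masses are not known exactly. Their poses are not given: they have to be found in the camera images.
- vise: Engraver's vise, fixed to the bench: a dark steel ball 100 mm across in a black ring base (125 mm across, 31 mm high). Ball and all on it lean 26 degrees from upright, towards -x of this frame, which is the robot's side (up to 20 degrees left or right). Origin: under the ball's centre, on the bench top, z up. Ball's centre 61 mm up. All in all 150 mm long and 150 mm high.
- jaws (a point): Grip point of the head, on its turning axis. Two bright steel jaws form a block 48 mm (x) by 44 mm (y) by 30 mm (z); its y faces are plain, dark screw ends stand 4 mm out of its x faces, a brass blank and pins 5 mm out of its top. Point: mid-block, 9 mm below the top, 21 mm above the hub. Axes turn with the head: z up the turning axis, away from the ball; x towards the keyway; y across the 44 mm sides.
- keyway (a point): Middle of the keyway, 41 mm out from the turning axis: the only gap in the rim of the bright steel disc (92 mm across, 12 mm thick) under the jaws. Open slot 14 mm wide, 13 mm deep, through the disc's thickness, its mouth chamfered 2.5 mm. Axes as point jaws: x outward, z up the turning axis. The disc's top is 24 mm below the level of point jaws; a dark hub, 62 mm across, stands 3 mm on it.
- vise_head (a joint): Angle of the head (disc, hub and jaws) about z of point jaws, in rad, counter-clockwise positive as seen from above the jaws. 0: the keyway faces the bolt squarely. It starts 0.45 to 1.4 counter-clockwise of that, so the head is turned clockwise. Turns stiffly (friction 0.18 N m) and stays where it is left.
- bolt_knob (a point): Grip point on the lock bolt's knob: upright ribbed steel cylinder, 14 mm across, from 14 mm below to 10 mm above this point. It stands on a flat bar (10 mm wide, round nose) that slides between dark cheeks (28 mm over both, nothing within 18 mm below this point) on the far, upper side of the ball. Axes: z up along the knob, parallel to the turning axis; x straight outward from that axis, along the bar; y across.
- lock_bolt (a joint): How far the bolt is pushed in, in m, along -x of point bolt_knob (towards the jaws): 0 drawn, 0.013 fully home, its nose in the keyway; starts at 0 to 0.0015. Slides with 2 N of friction and stays where it is left. If the keyway is off by more than about 0.15 rad the nose strikes the disc's rim after 3 mm. Drawn, the knob is 80 mm from the turning axis; home, 67 mm.
- cutter_side: Bystander: jewellery cutting pliers with red handles, 150 mm long, 49 mm wide, 12 mm high, lying flat to the right of the vise. Origin: middle of its underside, length along y.
- marker: Bystander: white marker pen with a blue cap, 135 mm long, 16 mm thick, lying flat to the left of the vise. Origin: middle of its underside, length along y.
- tin: Bystander: round lidded aluminium tin, 60 mm across, 27 mm high, standing to the left of the vise. Origin: middle of its underside.
Mind the look-alikes: they are no part of the job. There is more than one size of the vise; the one meant has the size given above.

How it is judged:
At the end, for the whole second after the job is handed in: The lock bolt is home in the keyway (pushed in more than 11 of its 13 mm), the head is square to it (within 0.08 rad) and at rest, and the vise is let go (value of joint lock_bolt above 0.011 m and value of joint vise_head between -0.08 and 0.08 rad and velocity of joint vise_head between -0.05 and 0.05 rad/s); the robot touches nothing.
It fails at once if the pliers, marker or tin is moved more than 20 mm (distance of any of cutter_side, marker, tin from where it was at the start of the episode above 0.02 m).
It also fails if it takes over 51 s, if anything falls off the work surface, if the arm or the gripper's body presses on something with over 40 N, if the wrist force passes 120 N, or if a joint passes its speed limit or range.

ROBOT

A 7-joint arm with a two-finger parallel gripper is mounted at the origin on a cart in front of the work surface, level with it; the furniture and walls round the work are solid. World frame = base frame: x ahead of the robot, y to its left, z up, the work surface at z = 0. Lengths are in m, angles in rad, forces in N, time in s.
With the tool pointing down it reaches from about 0.425 to 0.925 m from the base axis. Payload 6.8 kg.
Tool frame: the origin (TCP) lies on the mounting face of the last link; the fingertips stand 173 mm ahead of it and the grasp point (between the pads) lies 155 mm ahead of it (r.tip_reach is the distance from the TCP to the fingertips, in m); z points along the fingers, x is the direction in which the jaws open and shut, and the axes are right-handed (so a half turn about z gives the same grasp; the last joint's range is limited). The gripper opens to 85 mm and grips with 20 to 120 N. Pads are 22 mm wide; open, the fingers measure 114 mm over their backs; the gripper's body (76 mm by 85 mm) begins 54 mm behind the grasp point. The pads swing forward as they close: fully open they stand 13 mm farther back than shut.
Start: joints at [-1.298, 0.477, 0.022, 1.555, -0.011, 1.109, -0.083], TCP at [0.251, 0.627, 0.405] pointing down, gripper open.
Joint ranges: [-2.96, 2.96], [-0.34, 2.1], [-1.41, 1.46], [0.24, 2.44], [-1.37, 4.51], [0.17, 1.92], [-2.96, 2.96]. Speed limits (rad/s): [2.39, 2.39, 3.14, 3.14, 3.14, 3.14, 3.14].

INTERFACE

Orientations are given as a rotation vector (axis times angle).
In Python, from bench import r, eyes gives the robot as it stands.
- The arm moves only by the tool jog_arm, never from a script. Its argument "series" is a list of rows, each a list of 4 numbers: the shift along the tool's x, y, z in units of 30 mm (1.0 is 30 mm), then the turn about the tool's z in units of 10 degrees (1.0 is 10 degrees). In form: [[dx, dy, dz, roll], ...]. A call has 1 to 12 rows; each row shifts and turns the pose as measured when the row begins, along the tool's axes as they then stand; what a row does not reach is not made up. A row lasts 1/8 s, in which the tool goes at most 62.5 mm and 10.7 degrees, less where a joint would pass 70% of its speed; a pose out of reach is approached as far as the arm can. A call is refused whole if a number of a shift passes 1 or a number of a turn 1, either way. A call with a gripper value outside its range is refused whole. "grip" is the finger opening in mm, from 0 to 85.4, set as the call begins (left out, the last holds). The fingers move at their own pace and stop on an object; "newtons" is the grip in N (left out, the last holds). Time passes only in rows, so rows that do not move let the fingers close. It gives the time, the measured TCP pose, the force and the opening at its end, in the units of the state.
- r.get_obs(): the state, without advancing time (a new reading comes with each control period).
- eyes.grab_frame(name): name is "scene" or "top" or "wrist"; returns a dict with "pixels" (400x640x3 uint8, red, green, blue), "fx", "fy", "cx", "cy" (pixels), "rvec" (rotation vector, rad) and "tvec" (3), from world to camera coordinates, as OpenCV has them. Camera axes: x right, y down, z forward; pixel columns grow to the right and rows downward; lengths in m; the calibration is good to about 2 mm. A picture is of the moment at which its call begins. There is no depth.
- r.hand_in(): hands the job in, once; it reports no verdict.
Trained networks look in a picture, given as the dict that the camera call returned (one of the last four; its "shot" number tells which), for a name from the list of things; names that differ only in an ending like _2 or _b are one class to them, and where a whole thing is asked for, a point or a joint stands for the part that bears it (a point fixed in the world has none). Each returns a list of dicts, best first, with "confidence" (0 to 1); they miss things now and then, are a little off and sometimes report something else, mostly with a low value. They report only what shows in the picture. A call takes as long as a camera call. They do not tell look-alikes from the thing itself.
- eyes.find_in(picture, name): "extent" ([left, top, width, height] in pixels, round what is visible of it).
- eyes.place_of(picture, name): "xy" ([column, row] in pixels: a listed point, or the origin of a listed thing).
The state is a dict: "clock": time; "joints": joint angles; "qvel": joint speeds; "tau": joint torques, N m; "tcp_pos": TCP position; "orientation": TCP orientation; "contact_force": force on the tool from outside, world axes, zero at the start; "moment": the same for the moment, N m; "grip_width": finger opening in m.
Only numpy, scipy, OpenCV 4.12 (cv2) and the standard library are available. Lean on these libraries where they do the work, as an engineer would, in place of code of your own. Each camera call takes 0.05 s, during which the arm holds its last target.

## Working session

There is one attempt and no reset: what is moved stays moved. The work goes in short steps, Python scripts to look and compute and a tool call to move; the robot and the scene stay as the last step left them, time stands still between calls to the robot, and variables do not carry over. Pictures are saved under pics/ and viewed, and the job is handed in when it is done.

Besides the shell and the picture viewer there is one more tool, called after ">>>" by a JSON object that holds its "op" and its "data". jog_arm: Moves the arm, as the interface text tells. Its arguments: {"type":"object","properties":{"series":{"type":"array","items":{"type":"array","items":{"type":"number"}}},"grip":{"type":"number"},"newtons":{"type":"number"}},"required":["series"]}

```bash
ls; mkdir -p pics; cat > h.py <<'E'
import numpy as np,cv2
from scipy.spatial.transform import Rotation as R
from bench import r,eyes
def save(p,n): cv2.imwrite('pics/'+n+'.png',cv2.cvtColor(p['pixels'],cv2.COLOR_RGB2BGR))
def ray(p,uv):
    M=R.from_rotvec(p['rvec']).as_matrix(); c=-M.T@np.array(p['tvec'])
    d=M.T@np.array([(uv[0]-p['cx'])/p['fx'],(uv[1]-p['cy'])/p['fy'],1]); return c,d/np.linalg.norm(d)
def proj(p,X):
    M=R.from_rotvec(p['rvec']).as_matrix(); q=M@np.array(X)+p['tvec']
    return np.array([p['fx']*q[0]/q[2]+p['cx'],p['fy']*q[1]/q[2]+p['cy']])
def tri(rs):
    A=0;b=0
    for c,d in rs:
        P=np.eye(3)-np.outer(d,d);A=A+P;b=b+P@c
    X=np.linalg.solve(A,b); return X,[np.linalg.norm((np.eye(3)-np.outer(d,d))@(X-c)) for c,d in rs]
E
python3 - <<'E'
from h import *
o=r.get_obs(); print(o['clock'],o['tcp_pos'],o['orientation'],o['grip_width'],r.tip_reach)
for n in ['scene','top','wrist']:
    p=eyes.grab_frame(n); save(p,n+'0'); c,d=ray(p,(320,200)); print(n,c.round(3),d.round(3),p['fx'])
    for k in ['vise','cutter_side','marker','tin']:
        print(' ',k,[(np.round(e['extent']).tolist(),round(e['confidence'],2)) for e in eyes.find_in(p,k)][:4])
    for k in ['vise','jaws','keyway','bolt_knob']:
        print(' pt',k,[(np.round(e['xy'],1).tolist(),round(e['confidence'],2)) for e in eyes.place_of(p,k)][:4])
E
```

```text
pics
0.0 [0.25075158 0.62639212 0.40370122] [ 2.60070994e+00  1.76027147e+00 -2.29612139e-03] 0.08518744121960502 0.1734
scene [-0.112 -0.673  0.822] [ 0.578  0.582 -0.572] 458.75154068786316
  vise [([308.0, 147.0, 30.0, 41.0], 0.98), ([279.0, 197.0, 55.0, 68.0], 0.97)]
  cutter_side [([313.0, 293.0, 67.0, 23.0], 0.82)]
  marker [([196.0, 221.0, 47.0, 21.0], 0.79)]
  tin [([233.0, 232.0, 20.0, 24.0], 0.87)]
 pt vise [([303.2, 251.0], 0.65)]
 pt jaws [([291.4, 216.6], 0.88), ([316.7, 162.1], 0.7)]
 pt keyway [([304.7, 217.0], 0.89), ([329.6, 157.9], 0.81)]
 pt bolt_knob [([332.2, 150.6], 0.41), ([304.0, 215.2], 0.34)]
top [0.39  0.063 1.13 ] [ 0.221  0.01  -0.975] 467.55463820812935
  vise [([307.0, 206.0, 56.0, 69.0], 0.94), ([238.0, 100.0, 37.0, 49.0], 0.57)]
  cutter_side [([398.0, 252.0, 58.0, 45.0], 0.61)]
  marker [([230.0, 269.0, 26.0, 53.0], 0.65)]
  tin [([274.0, 286.0, 28.0, 23.0], 0.8)]
 pt vise [([334.2, 248.9], 0.88), ([254.4, 135.4], 0.72)]
 pt jaws [([239.8, 129.8], 0.76), ([333.6, 250.5], 0.62)]
 pt keyway [([253.6, 116.4], 0.63), ([330.3, 229.0], 0.57)]
 pt bolt_knob [([259.0, 103.1], 0.65), ([344.7, 219.6], 0.61)]
wrist [0.183 0.654 0.376] [ 0.276 -0.114 -0.954] 290.0932369610561
  vise []
  cutter_side []
  marker [([141.0, 357.0, 10.0, 29.0], 0.73)]
  tin []
 pt vise []
 pt jaws []
 pt keyway []
 pt bolt_knob []
```

```bash
python3 - <<'E'
import cv2,numpy as np
s=cv2.imread('pics/scene0.png');t=cv2.imread('pics/top0.png')
a=cv2.resize(s[130:330,180:400],None,fx=3.6,fy=3,interpolation=cv2.INTER_CUBIC)
cv2.imwrite('pics/s0c.png',cv2.resize(s[135:330,180:400],(792,600*195*3//600+15),interpolation=cv2.INTER_CUBIC))
cv2.imwrite('pics/t0c.png',cv2.resize(t[90:330,220:470],(625,600),interpolation=cv2.INTER_CUBIC))
E
```

```text
(no output)
```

View pics/scene0.png

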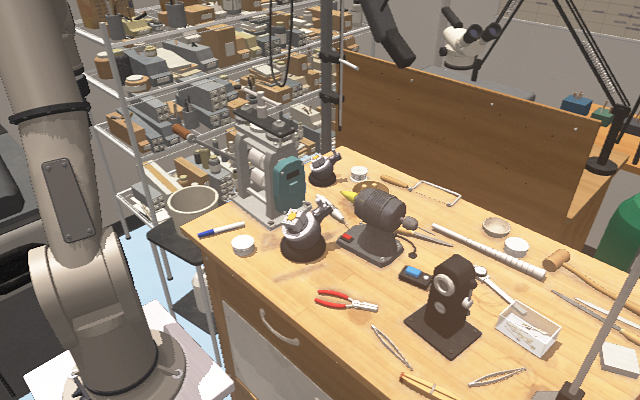

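View pics/t0c.png

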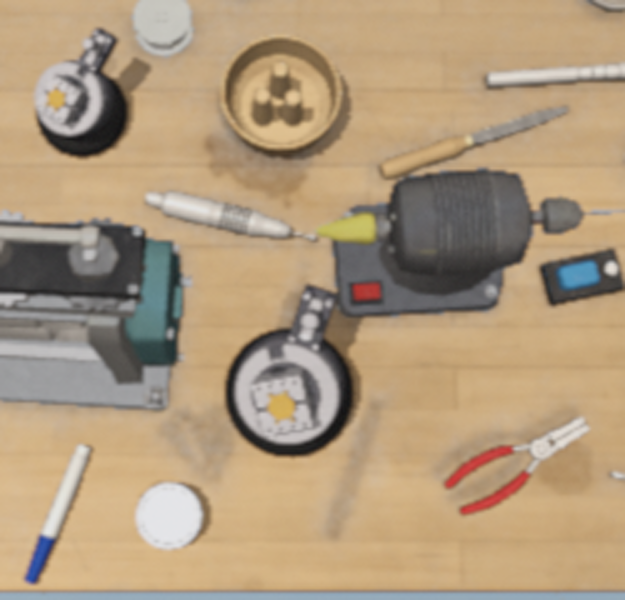

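View pics/s0c.png

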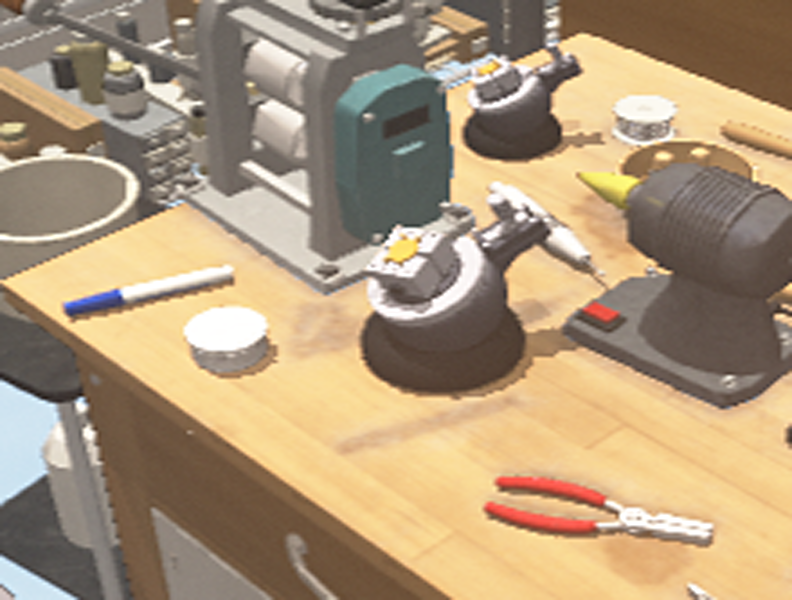

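The candidates are the near vise at top (334,249) / scene (303,251) and a smaller twin at top (254,135) / scene (317,162). The near ring is about 50 px wide, roughly 120 mm at that depth, and the far one about 35 px (85–90 mm). So the near vise is the one meant. Next I'll fit its pose.

```bash
cat > fit.py <<'E'
from h import *
from scipy.optimize import least_squares
T=np.radians(26)
def model(v):
    X,Y,al,th,L,zb,s=v   # al: azimuth of bolt direction; s: knob radius
    o=np.array([X,Y,0]); c=np.array([X,Y,.061])
    h=np.array([np.cos(al),np.sin(al),0]); z=-np.sin(T)*h+np.array([0,0,np.cos(T)])
    b=np.cos(T)*h+np.array([0,0,np.sin(T)]); y=np.cross(z,b)
    J=c+L*z; kx=np.cos(th)*b+np.sin(th)*y
    return dict(vise=o,jaws=J,keyway=J+.041*kx-.030*z,bolt_knob=J+s*b+zb*z),(b,y,z)
prior=np.array([.58,.02,-.2,.6,.085,-.007,.0795]); sig=np.array([1,1,1,1,.006,.006,.001])
def fit(obs,v0=prior,calib=1):
    def f(v):
        m,_=model(v); e=[(proj(p,m[k])-uv)/s for p,k,uv,s in obs]
        return np.concatenate([np.ravel(e),(v-prior)/sig])
    q=least_squares(f,v0,loss='soft_l1'); return q.x,f(q.x)[:-7].reshape(-1,2)
E
python3 - <<'E'
from fit import *
import pickle
obs=[];info=[]
for n in ['scene','top']:
    p=eyes.grab_frame(n)
    ref=dict(scene=[300,225],top=[334,240])[n]
    for k in ['vise','jaws','keyway','bolt_knob']:
        for e in eyes.place_of(p,k):
            if np.linalg.norm(np.array(e['xy'])-ref)<40:
                obs.append((p,k,np.array(e['xy']),2.));info.append((n,k,np.round(e['xy'],1),round(e['confidence'],2)));break
v,res=fit(obs)
print(v.round(4))
for i,q in zip(info,res): print(i,(q*2).round(1))
m,_=model(v)
for k in m: print(k,m[k].round(3))
o=r.get_obs(); print(o['clock'])
E
```

```text
[ 0.5203  0.0414 -0.3603  0.482   0.052  -0.0055  0.0793]
('scene', 'vise', array([297.8, 247.7]), 0.69) [ 2.6 -0.1]
('scene', 'jaws', array([290.7, 219.7]), 0.62) [ 0.2 -1.5]
('scene', 'bolt_knob', array([316.2, 202.1]), 0.61) [ 0.7 -0.3]
('top', 'vise', array([333. , 250.8]), 0.93) [ 0.7 -0.5]
('top', 'jaws', array([333.4, 248.6]), 0.7) [-2.4  5.8]
('top', 'keyway', array([330. , 229.2]), 0.81) [0.2 3.5]
('top', 'bolt_knob', array([343.2, 222.4]), 0.63) [-0.  -1.5]
vise [0.52  0.041 0.   ]
jaws [0.499 0.049 0.108]
keyway [0.549 0.051 0.097]
bolt_knob [0.568 0.024 0.138]
1.85
```

```bash
python3 - <<'E'
from fit import *
s=eyes.grab_frame('scene');t=eyes.grab_frame('top')
im=s['pixels'][80:280,160:420];cv2.imwrite('pics/s1c.png',cv2.cvtColor(cv2.resize(im,(780,600),interpolation=cv2.INTER_CUBIC),cv2.COLOR_RGB2BGR))
for uv in [(302,125),(295,125)]:
    print(tri([ray(s,uv),ray(t,(277,206))]))
# top px->xy for mill at various z
for uv in [(277,206),(220,180),(220,250),(290,250)]:
    for z in (0,.2):
        c,d=ray(t,uv); print(uv,z,(c+d*(z-c[2])/d[2]).round(3))
E
```

```text
(array([0.58592164, 0.13159391, 0.30929134]), [np.float64(0.027592867828039113), np.float64(0.027592867828039186)])
(array([0.57889764, 0.13721367, 0.31091408]), [np.float64(0.0188000825203333), np.float64(0.018800082520333383)])
(277, 206) 0 [0.63  0.181 0.   ]
(277, 206) 0.2 [0.588 0.16  0.2  ]
(220, 180) 0 [0.697 0.325 0.   ]
(220, 180) 0.2 [0.642 0.279 0.2  ]
(220, 250) 0 [0.521 0.317 0.   ]
(220, 250) 0.2 [0.498 0.272 0.2  ]
(290, 250) 0 [0.521 0.147 0.   ]
(290, 250) 0.2 [0.498 0.132 0.2  ]
```

View pics/s1c.png

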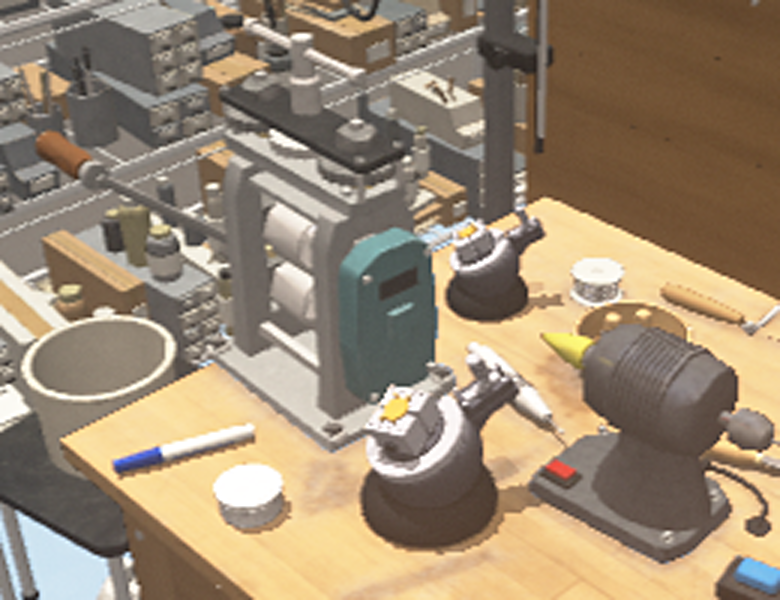

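View pics/top0.png

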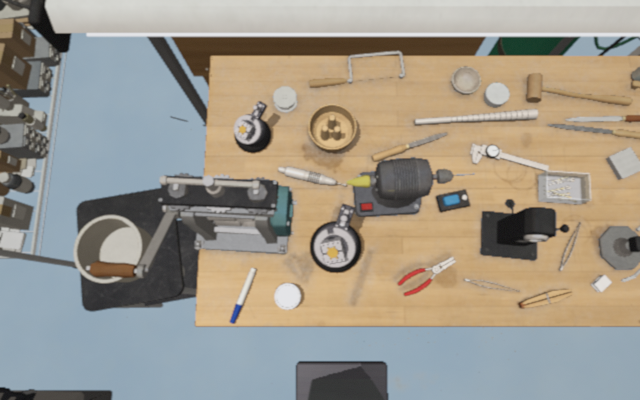

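>>> {"op": "jog_arm", "data": {"series": [[0, 0, -1, 0], [-0.5, 0.2, -1, 0], [-1, 0.7, -1, 0], [-1, 0.75, 0, 0], [-1, 0.75, 0, 0], [-1, 0.75, 0, 0], [-1, 0.75, 0, 0], [-1, 0.75, 0, 0], [-1, 0.75, 0, 0], [-1, 0.75, 0, 0], [-1, 0.75, 0, 0], [-1, 0.75, 0, 0]]}}

```text
clock: 3.45
tcp_pos: [0.3487, 0.239, 0.4981]
orientation: [-2.596, -1.765, -0.006]
contact_force: [-0.0, 0.0, 0.4]
grip_width: 0.0856
```

>>> {"op": "jog_arm", "data": {"series": [[-0.7, 1, 0.3, 0], [-0.7, 1, 0.5, 0], [-0.7, 1, 0.7, 0], [-0.7, 1, 0.8, 0], [-0.7, 1, 0.8, 0], [-0.5, 0.9, 0.8, 0], [0, 0, 0, 0]]}}

```text
clock: 4.32
tcp_pos: [0.4732, 0.0542, 0.3799]
orientation: [-2.599, -1.76, -0.019]
contact_force: [0.1, -1.0, -0.4]
grip_width: 0.0853
```

```bash
cat > look.py <<'E'
from fit import *
import sys
tag=sys.argv[1]
obs=[];info=[]
sg=dict(scene=2.,top=2.,wrist=4.)
P={}
prior[4]=.055;sig[4]=.003;prior[5]=-.005;sig[5]=.004
prev=np.load('v.npy') if len(sys.argv)>2 else np.array([.52,.04,-.33,.5,.055,-.005,.0795])
if len(sys.argv)>3: prior[6]=float(sys.argv[3])
m0,_=model(prev)
for n in ['wrist','scene','top']:
    p=eyes.grab_frame(n);P[n]=p
    for k in (['jaws','keyway','bolt_knob','vise'] if n=='wrist' else ['vise','jaws','bolt_knob']):
        c=[e for e in eyes.place_of(p,k) if np.linalg.norm(np.array(e['xy'])-proj(p,m0[k]))<(80 if n=='wrist' else 20)]
        if c: obs.append((p,k,np.array(c[0]['xy']),sg[n]));info.append((n,k,np.round(c[0]['xy'],1),round(c[0]['confidence'],2)))
v,res=fit(obs,prev); np.save('v.npy',v)
print('X Y al th L zb s',v.round(4))
for i,q,oo in zip(info,res,obs): print(i,(q*oo[3]).round(1))
m,(b,y,z)=model(v)
for k in m: print(k,m[k].round(4))
p=P['wrist'];im=cv2.cvtColor(p['pixels'],cv2.COLOR_RGB2BGR);cv2.imwrite('pics/%s_raw.png'%tag,im)
im=cv2.resize(im,(800,500));f=1.25
def L(a,c,col): 
    a=proj(p,a)*f;c=proj(p,c)*f; cv2.line(im,tuple(int(q) for q in a),tuple(int(q) for q in c),col,1)
J=m['jaws'];th=v[3];kx=np.cos(th)*b+np.sin(th)*y;ky=np.cross(z,kx)
q=[J+sx*.024*kx+sy*.022*ky+.009*z for sx,sy in((1,1),(1,-1),(-1,-1),(-1,1))]
for i in range(4): L(q[i],q[(i+1)%4],(0,255,0)); L(q[i],q[i]-.03*z,(0,200,0))
cc=[J-.024*z+.046*(np.cos(t)*b+np.sin(t)*y) for t in np.linspace(0,6.29,40)]
for i in range(39): L(cc[i],cc[i+1],(255,0,0))
rg=[m['vise']+np.array([.0625*np.cos(t),.0625*np.sin(t),0]) for t in np.linspace(0,6.29,40)]
for i in range(39): L(rg[i],rg[i+1],(0,0,255))
for sy in(-.007,.007): L(J-.024*z+.046*kx+sy*ky,J-.024*z+.033*kx+sy*ky,(0,255,255))
B=m['bolt_knob'];L(B-.014*z,B+.010*z,(255,0,255))
cv2.imwrite('pics/%s.png'%tag,im)
o=r.get_obs();print(o['clock'],o['tcp_pos'],np.round(o['contact_force'],1),R.from_rotvec(o['orientation']).as_matrix()[:,0].round(3))
E
python3 look.py w1
```

```text
X Y al th L zb s [ 0.5239  0.0382 -0.3061  0.4776  0.0533 -0.0058  0.0793]
('wrist', 'jaws', array([322.6, 232.8]), 0.82) [-3.  -5.8]
('wrist', 'keyway', array([341. , 262.6]), 0.8) [1.2 1.9]
('wrist', 'bolt_knob', array([326.9, 318.4]), 0.89) [-0.7 -0.1]
('wrist', 'vise', array([320.2, 215.5]), 0.57) [ 0.1 -5. ]
('scene', 'vise', array([301.5, 248.4]), 0.73) [ 0.6 -0.9]
('scene', 'jaws', array([292.3, 222.2]), 0.73) [ 0.4 -4.1]
('scene', 'bolt_knob', array([317. , 203.1]), 0.48) [ 1.1 -2.1]
vise [0.5239 0.0382 0.    ]
jaws [0.5016 0.0453 0.1089]
keyway [0.551  0.0494 0.0979]
bolt_knob [0.572  0.023  0.1385]
4.975 [0.47287115 0.05629225 0.38131541] [-0.5 -0.5  0.4] [0.367 0.93  0.015]
```

View pics/w1.png

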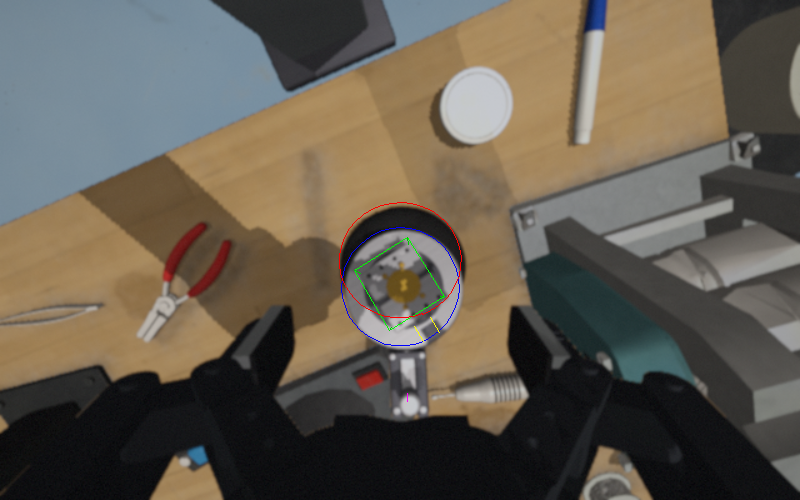

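```bash
python3 - <<'E'
import cv2
a=cv2.imread('pics/w1_raw.png')[155:345,260:385];cv2.imwrite('pics/w1z.png',cv2.resize(a,(394*1,599),interpolation=cv2.INTER_CUBIC))
b=cv2.imread('pics/w1.png')[194:431,325:481];cv2.imwrite('pics/w1y.png',cv2.resize(b,(394,599),interpolation=cv2.INTER_CUBIC))
cv2.imwrite('pics/w1zz.png',cv2.hconcat([cv2.imread('pics/w1z.png'),cv2.imread('pics/w1y.png')]))
E
```

```text
(no output)
```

View pics/w1zz.png

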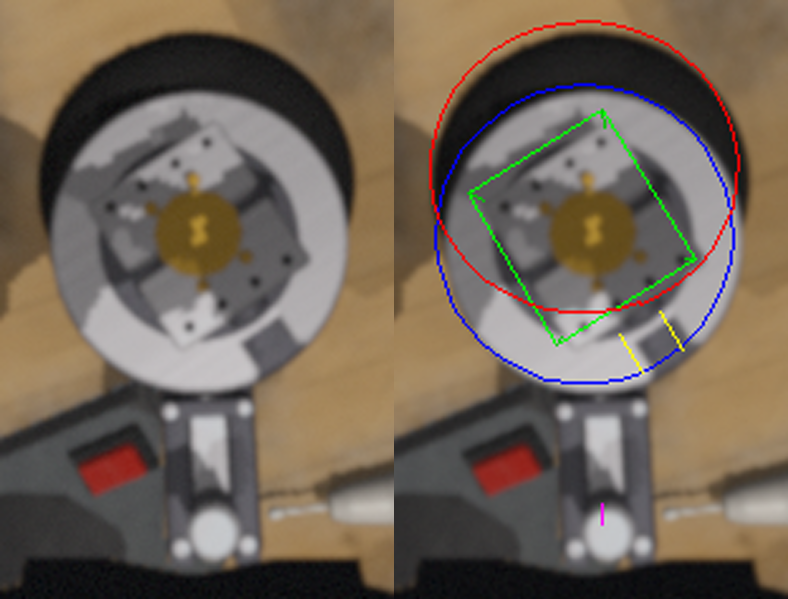

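```bash
cat > ref.py <<'E'
from fit import *
prior[:]=[.5239,.0382,-.306,.478,.0545,-.0055,.0793]; sig[:]=[.02,.02,.3,1,.002,.003,.0008]
def pts(v):
    m,(b,y,z)=model(v);J=m['jaws'];th=v[3];kx=np.cos(th)*b+np.sin(th)*y;ky=np.cross(z,kx)
    d={'c%d%d'%(sx,sy):J+sx*.024*kx+sy*.022*ky+.009*z for sx in(1,-1) for sy in(1,-1)}
    d['disc']=J-.024*z; d['knobtop']=m['bolt_knob']+.010*z; d['ring']=m['vise']+np.array([0,0,.0])
    d['blank']=J+.014*z
    d['k+']=J-.024*z+.046*kx+.0085*ky;d['k-']=J-.024*z+.046*kx-.0085*ky
    return d
def rfit(p,ob,v0):
    def f(v):
        d=pts(v); return np.concatenate([np.ravel([(proj(p,d[k])-u)/1.5 for k,u in ob.items()]),(v-prior)/sig])
    q=least_squares(f,v0,loss='soft_l1');d=pts(q.x);return q.x,{k:(proj(p,d[k])-u).round(1) for k,u in ob.items()}
E
python3 - <<'E'
from ref import *
p=eyes.grab_frame('wrist')
Z=lambda x,y:np.array([260+x/3.152,155+y/3.152])
# corner labels: keyway corner side: kx points to lower right
v0=prior.copy(); d=pts(v0)
for k in d: print(k,((proj(p,d[k])-[260,155])*3.152).round())
raw=[Z(208,122),Z(308,260),Z(183,350),Z(94,206)]
ob={}
for u in raw:
    k=min([k for k in d if k[0]=='c'],key=lambda k:np.linalg.norm(proj(p,d[k])-u)); ob[k]=u
ob['disc']=Z(199,242);ob['knobtop']=Z(214,530);ob['blank']=Z(198,233)
v,e=rfit(p,ob,v0);print(v.round(4),e);np.save('v.npy',v)
m,_=model(v)
for k in m: print(k,m[k].round(4))
E
```

```text
c11 [291. 259.]
c1-1 [153. 344.]
c-11 [200. 112.]
c-1-1 [ 64. 193.]
disc [180. 231.]
knobtop [197. 524.]
ring [182. 175.]
blank [176. 225.]
k+ [282. 346.]
k- [235. 376.]
[ 0.5282  0.0422 -0.3217  0.5531  0.0533 -0.0057  0.0793] {'c-11': array([ 1.5, -0.8]), 'c11': array([ 1.4, -0. ]), 'c1-1': array([-0.4,  1. ]), 'c-1-1': array([-3.2,  0.7]), 'disc': array([-0.3, -1.1]), 'knobtop': array([0. , 0.1]), 'blank': array([-0.2,  0. ])}
vise [0.5282 0.0422 0.    ]
jaws [0.506  0.0496 0.1089]
keyway [0.555  0.056  0.0972]
bolt_knob [0.5759 0.0263 0.1385]
```

```bash
python3 - <<'E'
from ref import *
p=eyes.grab_frame('wrist');import pickle;pickle.dump(p,open('p2.pkl','wb'))
o=r.get_obs();print(o['tcp_pos'],o['orientation'],o['clock'],np.abs(o['qvel']).max())
a=cv2.cvtColor(p['pixels'],cv2.COLOR_RGB2BGR)[165:345,250:390];cv2.imwrite('pics/w2z.png',cv2.resize(a,None,fx=3.3,fy=3.3,interpolation=cv2.INTER_CUBIC))
q=eyes.grab_frame('wrist');print(p['tvec'],q['tvec'],p['rvec'],q['rvec'])
E
```

```text
[0.47288218 0.05615577 0.38120504] [-2.59469013 -1.76501941 -0.02407659] 5.075 0.0034925925953650998
[-0.23127889 -0.43244305  0.23377431] [-0.23125402 -0.43243419  0.2337728 ] [-2.39615518 -1.62647175 -0.25611807] [-2.39621629 -1.62636914 -0.25597427]
```

View pics/w2z.png

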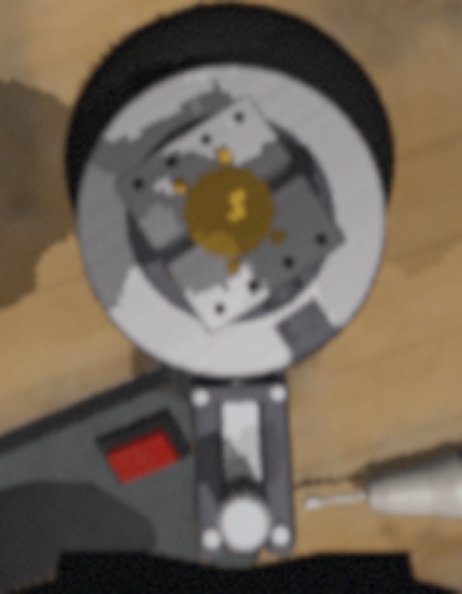

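```bash
python3 - <<'E'
from ref import *
import pickle;p=pickle.load(open('p2.pkl','rb'))
Z=lambda x,y:np.array([250+x/3.3,165+y/3.3])
v0=np.load('v.npy'); v0[3]=.5;d=pts(v0)
raw=[Z(240,97),Z(345,240),Z(213,330),Z(118,185)]
ob={}
for u in raw:
    k=min([k for k in d if k[0]=='c'],key=lambda k:np.linalg.norm(proj(p,d[k])-u)); ob[k]=u
ob['disc']=Z(232,221);ob['knobtop']=Z(245,521);ob['blank']=Z(230,210);ob['k+']=Z(335,330);ob['k-']=Z(290,358)
v,e=rfit(p,ob,v0);print(v.round(4),e);np.save('v.npy',v)
m,_=model(v)
for k in m: print(k,m[k].round(4))
# cross-check in scene/top
for n in ['scene','top']:
    q=eyes.grab_frame(n);print(n,{k:proj(q,m[k]).round(1).tolist() for k in m})
E
```

```text
[ 0.5268  0.0392 -0.3245  0.5443  0.0515 -0.0054  0.0793] {'c-11': array([ 1.6, -1.2]), 'c11': array([0.7, 0. ]), 'c1-1': array([-0.9,  1.7]), 'c-1-1': array([-2.4, -0.4]), 'disc': array([-0.7, -1.3]), 'knobtop': array([-0.3, -0.1]), 'blank': array([-0.7,  0.3]), 'k+': array([1.8, 0. ]), 'k-': array([1.1, 1.6])}
vise [0.5268 0.0392 0.    ]
jaws [0.5054 0.0464 0.1073]
keyway [0.5545 0.0522 0.0957]
bolt_knob [0.5752 0.0229 0.1372]
scene {'vise': [302.7, 246.9], 'jaws': [293.5, 217.8], 'keyway': [305.9, 212.4], 'bolt_knob': [319.0, 200.9]}
top {'vise': [334.7, 247.7], 'jaws': [332.4, 251.5], 'keyway': [329.7, 230.1], 'bolt_knob': [343.4, 217.6]}
```

```bash
cat > go.py <<'E'
from fit import *
import sys
# go.py x y z : shift to bring grasp point to target, in tool axes units
def rep(t):
    o=r.get_obs();M=R.from_rotvec(o['orientation']).as_matrix();g=o['tcp_pos']+.155*M[:,2]
    print('clk',round(o['clock'],2),'grasp',g.round(4),'toolx ang',np.degrees(np.arctan2(M[1,0],M[0,0])).round(1),'toolz',M[:,2].round(3),'F',np.round(o['contact_force'],1),'M',np.round(o['moment'],2),'w',round(o['grip_width'],4))
    print('shift units',(M.T@(np.array(t)-g)/.03).round(2), 'q7',o['joints'].round(2))
rep([float(a) for a in sys.argv[1:4]])
E
python3 go.py .505 .0463 .18
```

```text
clk 5.22 grasp [0.4746 0.0579 0.2262] toolx ang 68.4 toolz [ 0.011  0.011 -1.   ] F [-0.1  1.1  0. ] M [-0.01  0.    0.03] w 0.0855
shift units [-0.01  1.07  1.55] q7 [-0.67  0.18  0.48  2.07 -0.12  0.9   1.07]
```

>>> {"op": "jog_arm", "data": {"series": [[0, 0.55, 0.4, 0], [0, 0.5, 0.4, 0], [0, 0, 0.3, -0.8], [0, 0, 0, -0.8], [0, 0, 0, -0.8], [0, 0, 0, -0.8], [0, 0, 0, 0]]}}

```text
clock: 6.1
tcp_pos: [0.5039, 0.0447, 0.3468]
orientation: [1.99, 2.43, 0.023]
contact_force: [-0.6, 0.3, -0.5]
grip_width: 0.0854
```

```bash
python3 go.py .505 .0463 .1145
```

```text
clk 6.1 grasp [0.5054 0.0464 0.1918] toolx ang 101.4 toolz [ 0.01   0.011 -1.   ] F [-0.6  0.3 -0.5] M [0.   0.01 0.03] w 0.0854
shift units [-0.02 -0.05  2.58] q7 [-0.51  0.27  0.36  2.04 -0.14  0.84  1.7 ]
```

>>> {"op": "jog_arm", "data": {"series": [[0, 0, 0.6, 0], [0, 0, 0.6, 0], [0, 0, 0.6, 0], [0, 0, 0.5, 0], [0, 0, 0.2, 0], [0, 0, 0, 0]], "grip": 62, "newtons": 20}}

```text
clock: 6.85
tcp_pos: [0.5055, 0.0457, 0.27]
orientation: [2.007, 2.414, 0.026]
contact_force: [0.5, -0.6, 0.6]
grip_width: 0.0617
```

```bash
python3 go.py .505 .0463 .1145; python3 - <<'E'
from h import *
p=eyes.grab_frame('wrist');save(p,'w3')
E
```

```text
clk 6.85 grasp [0.5074 0.0474 0.1151] toolx ang 100.5 toolz [ 0.012  0.011 -1.   ] F [ 0.5 -0.6  0.6] M [-0.01 -0.05  0.05] w 0.0617
shift units [-0.02 -0.09  0.02] q7 [-0.48  0.4   0.33  2.09 -0.22  0.67  1.75]
```

View pics/w3.png

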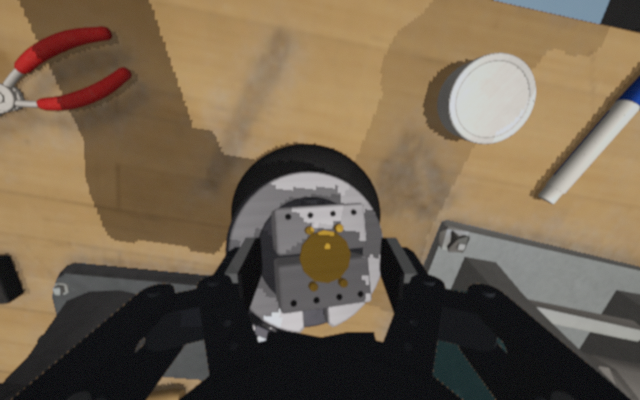

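The block sits centred between the pads at about (322,255), aligned with them, so I'll close on it.

>>> {"op": "jog_arm", "data": {"series": [[0, 0, 0, 0], [0, 0, 0, 0], [0, 0, 0, 0], [0, 0, 0, 0]], "grip": 38, "newtons": 25}}

```text
clock: 7.4
tcp_pos: [0.5058, 0.0454, 0.2713]
orientation: [2.006, 2.413, 0.028]
contact_force: [0.3, 0.1, -2.9]
grip_width: 0.0468
```

```bash
python3 go.py .505 .0463 .1145
```

```text
clk 7.4 grasp [0.508  0.0472 0.1164] toolx ang 100.5 toolz [ 0.014  0.011 -1.   ] F [ 0.3  0.1 -2.9] M [-0.36 -0.05  0.  ] w 0.0468
shift units [-0.01 -0.11  0.06] q7 [-0.48  0.4   0.33  2.09 -0.21  0.67  1.75]
```

>>> {"op": "jog_arm", "data": {"series": [[0, 0, 0, 0.3], [0, 0, 0, 0.4], [0, 0, 0, 0.5], [0, 0, 0, 0.5]]}}

```text
clock: 7.9
tcp_pos: [0.5054, 0.0448, 0.2732]
orientation: [-2.35, -2.083, -0.028]
contact_force: [-2.5, -1.9, 3.8]
grip_width: 0.0451
```

```bash
python3 go.py .505 .0463 .1145
```

```text
clk 7.9 grasp [0.5074 0.0467 0.1182] toolx ang 83.1 toolz [ 0.013  0.012 -1.   ] F [-2.5 -1.9  3.8] M [-0.01  0.45  0.34] w 0.0451
shift units [-0.03 -0.08  0.12] q7 [-0.54  0.4   0.41  2.09 -0.26  0.68  1.49]
```

Forces are low, so I'll keep turning to 71.4°.

>>> {"op": "jog_arm", "data": {"series": [[0, 0, 0, 0.4], [0, 0, 0, 0.4], [0, 0, 0.1, 0.4], [0, 0, 0, 0]]}}

```text
clock: 8.4
tcp_pos: [0.5052, 0.0437, 0.2727]
orientation: [-2.56, -1.814, -0.028]
contact_force: [3.3, 0.6, -13.7]
grip_width: 0.0436
```

```bash
python3 go.py .505 .0463 .1145; python3 - <<'E'
from h import *
p=eyes.grab_frame('wrist');save(p,'w4');q=eyes.grab_frame('scene')
cv2.imwrite('pics/s4.png',cv2.cvtColor(cv2.resize(q['pixels'][160:290,230:390],None,fx=4,fy=4,interpolation=cv2.INTER_CUBIC),cv2.COLOR_RGB2BGR))
E
```

```text
clk 8.4 grasp [0.5072 0.0458 0.1177] toolx ang 70.6 toolz [ 0.012  0.013 -1.   ] F [  3.3   0.6 -13.7] M [-0.02 -0.57 -0.25] w 0.0436
shift units [-0.01 -0.07  0.11] q7 [-0.58  0.41  0.46  2.1  -0.3   0.68  1.32]
```

View pics/w4.png

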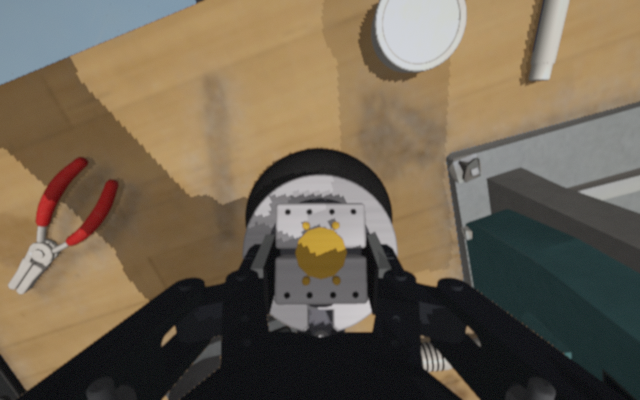

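>>> {"op": "jog_arm", "data": {"series": [[0, 0, 0, 0], [0, 0, 0, 0], [0, 0, -0.3, 0], [0, 0, -0.8, 0], [0, 0, -1, 0], [0, -0.4, -1, 0], [0, -0.6, -0.5, 0], [0, 0, 0, 0]], "grip": 70}}

```text
clock: 9.5
tcp_pos: [0.476, 0.0522, 0.387]
orientation: [-2.559, -1.817, -0.034]
contact_force: [0.5, -0.1, 0.4]
grip_width: 0.0699
```

```bash
python3 - <<'E'
from ref import *
import pickle
p=eyes.grab_frame('wrist');save(p,'w5');pickle.dump(p,open('p5.pkl','wb'))
print({k:[(np.round(e['xy'],1).tolist(),round(e['confidence'],2)) for e in eyes.place_of(p,k)][:2] for k in['jaws','keyway','bolt_knob']})
v=np.load('v.npy');v[3]=0;print({k:((proj(p,x)-[250,165])*3.3).round() for k,x in pts(v).items()})
a=cv2.cvtColor(p['pixels'],cv2.COLOR_RGB2BGR)[165:345,250:390];cv2.imwrite('pics/w5z.png',cv2.resize(a,None,fx=3.3,fy=3.3,interpolation=cv2.INTER_CUBIC))
E
python3 go.py 0.575 .023 .19
```

```text
{'jaws': [([322.6, 222.5], 0.73)], 'keyway': [([314.9, 260.5], 0.7), ([318.2, 209.4], 0.49)], 'bolt_knob': [([317.3, 309.6], 0.75)]}
{'c11': array([312., 273.]), 'c1-1': array([148., 276.]), 'c-11': array([307.,  96.]), 'c-1-1': array([147.,  99.]), 'disc': array([228., 192.]), 'knobtop': array([234., 488.]), 'ring': array([225., 137.]), 'blank': array([229., 184.]), 'k+': array([259., 346.]), 'k-': array([202., 348.])}
clk 9.7 grasp [0.4786 0.0538 0.2302] toolx ang 70.7 toolz [ 0.013  0.012 -1.   ] F [ 0.9 -1.   1. ] M [-0.   -0.01 -0.01] w 0.0699
shift units [0.07 3.36 1.37] q7 [-0.71  0.18  0.54  2.06 -0.13  0.91  1.14]
```

View pics/w5z.png

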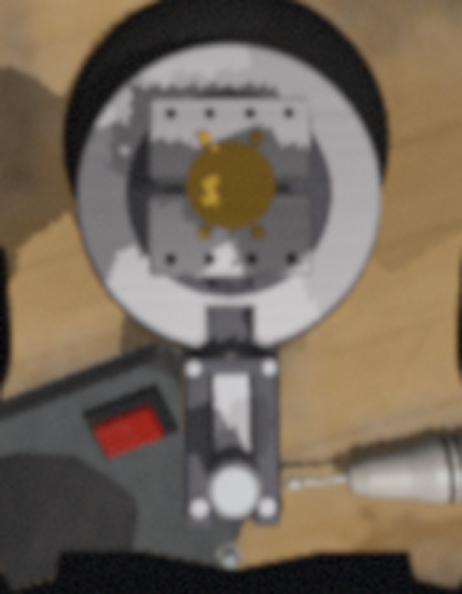

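The keyway now points straight at the bolt: slot centre at column 230 of the crop, bar at 231. Next I'll reach for the knob.

>>> {"op": "jog_arm", "data": {"series": [[0, 0.7, 0, 0], [0.02, 0.9, 0.3, 0], [0.02, 0.9, 0.5, 0], [0.02, 0.7, 0.5, 0], [0, 0.15, 0, 0], [0, 0, 0, 0]], "grip": 40}}

```text
clock: 10.45
tcp_pos: [0.5762, 0.0188, 0.3408]
orientation: [-2.56, -1.814, -0.015]
contact_force: [0.3, -0.8, -0.5]
grip_width: 0.0399
```

```bash
python3 go.py 0.5752 .0229 .145; python3 - <<'E'
from h import *
p=eyes.grab_frame('wrist');save(p,'w6')
v=np.load('v.npy')
from fit import model
m,_=model(v);print(proj(p,m['bolt_knob']),eyes.place_of(p,'bolt_knob')[:1])
E
```

```text
clk 10.45 grasp [0.5771 0.0201 0.1858] toolx ang 70.6 toolz [ 0.006  0.008 -1.   ] F [ 0.3 -0.8 -0.5] M [-0.03  0.05  0.05] w 0.0399
shift units [ 0.05 -0.09  1.36] q7 [-0.55  0.42  0.53  1.89 -0.28  0.9   1.35]
[322.81305526 222.71557948] [{'xy': [321.7, 219.2], 'confidence': 0.92}]
```

View pics/w6.png

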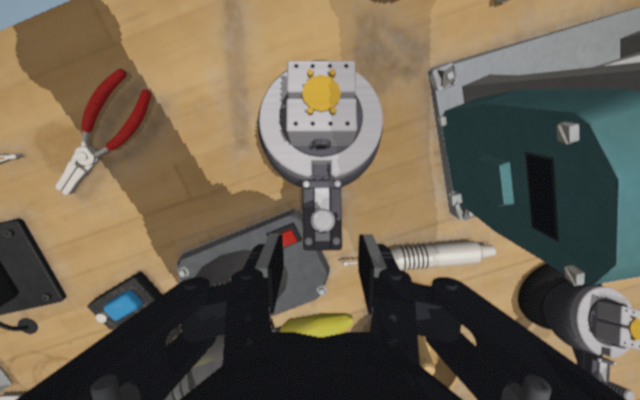

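>>> {"op": "jog_arm", "data": {"series": [[0.03, -0.05, 0.4, 0], [0.02, -0.04, 0.4, 0], [0, 0, 0.35, 0], [0, 0, 0.15, 0], [0, 0, 0, 0]]}}

```text
clock: 11.18
tcp_pos: [0.5725, 0.0231, 0.2999]
orientation: [-2.557, -1.816, -0.017]
contact_force: [0.1, 0.5, 0.8]
grip_width: 0.0402
```

```bash
python3 go.py 0.5752 .0229 .145; python3 - <<'E'
from h import *
p=eyes.grab_frame('wrist');save(p,'w7')
E
```

```text
clk 11.18 grasp [0.5734 0.0247 0.145 ] toolx ang 70.8 toolz [ 0.006  0.01  -1.   ] F [0.1 0.5 0.8] M [-0.06  0.05  0.  ] w 0.0402
shift units [-0.04  0.08 -0.  ] q7 [-0.53  0.47  0.5   1.93 -0.32  0.81  1.38]
```

View pics/w7.png

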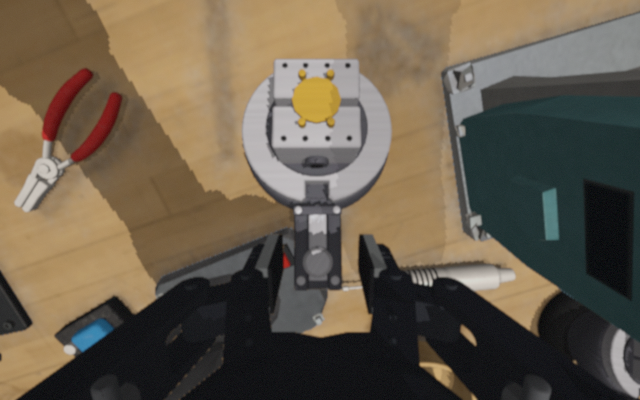

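>>> {"op": "jog_arm", "data": {"series": [[-0.05, 0.05, 0, 0], [0, 0, 0, 0], [0, 0, 0, 0], [0, 0, 0, 0], [0, 0, 0, 0], [0, 0, 0, 0]], "grip": 8, "newtons": 25}}

```text
clock: 11.98
tcp_pos: [0.5738, 0.0209, 0.3007]
orientation: [-2.558, -1.816, -0.019]
contact_force: [1.3, -0.6, -2.1]
grip_width: 0.0127
```

```bash
python3 go.py 0.5752 .0229 .145
```

```text
clk 11.97 grasp [0.575  0.0225 0.1457] toolx ang 70.8 toolz [ 0.007  0.011 -1.   ] F [ 1.3 -0.6 -2.1] M [-0.08 -0.1  -0.02] w 0.0127
shift units [0.01 0.   0.02] q7 [-0.53  0.47  0.5   1.92 -0.32  0.81  1.38]
```

>>> {"op": "jog_arm", "data": {"series": [[0, -0.1, 0.05, 0], [0, -0.1, 0.05, 0], [0, -0.1, 0.05, 0], [0, 0, 0, 0]]}}

```text
clock: 12.48
tcp_pos: [0.5656, 0.0236, 0.2967]
orientation: [-2.56, -1.817, -0.023]
contact_force: [0.7, -0.4, -0.9]
grip_width: 0.013
```

```bash
python3 go.py 0.5639 .0267 .140
```

```text
clk 12.47 grasp [0.5672 0.0252 0.1417] toolx ang 70.7 toolz [ 0.01  0.01 -1.  ] F [ 0.7 -0.4 -0.9] M [-0.07 -0.09 -0.05] w 0.013
shift units [ 0.01 -0.12  0.06] q7 [-0.53  0.46  0.5   1.95 -0.32  0.79  1.38]
```

>>> {"op": "jog_arm", "data": {"series": [[0, -0.1, 0.05, 0], [0, -0.08, 0.04, 0], [0, -0.06, 0.03, 0], [0, -0.06, 0.03, 0]]}}

```text
clock: 12.98
tcp_pos: [0.5609, 0.0247, 0.2955]
orientation: [2.557, 1.811, 0.039]
contact_force: [5.8, -1.8, 3.5]
grip_width: 0.0127
```

```bash
python3 go.py 0.5639 .0267 .140
```

```text
clk 12.97 grasp [0.5647 0.026  0.1405] toolx ang 70.6 toolz [ 0.025  0.008 -1.   ] F [ 5.8 -1.8  3.5] M [-0.68 -0.9  -0.11] w 0.0127
shift units [ 0.01 -0.03  0.02] q7 [-0.54  0.46  0.5   1.96 -0.32  0.77  1.37]
```

>>> {"op": "jog_arm", "data": {"series": [[0, -0.15, 0.07, 0], [0, -0.15, 0.07, 0], [0, -0.15, 0.07, 0]], "newtons": 40}}

```text
clock: 13.35
tcp_pos: [0.5562, 0.0254, 0.2953]
orientation: [2.545, 1.794, 0.071]
contact_force: [9.1, -5.4, 7.0]
grip_width: 0.0124
```

```bash
python3 go.py 0.5639 .0267 .140
```

```text
clk 13.35 grasp [0.5644 0.0261 0.1405] toolx ang 70.4 toolz [ 0.053  0.005 -0.999] F [ 9.1 -5.4  7. ] M [-1.15 -1.5  -0.16] w 0.0124
shift units [ 0.01 -0.02  0.02] q7 [-0.55  0.44  0.5   1.98 -0.31  0.73  1.36]
```

The bolt is against a stop: the force rises with no more travel. I'll release it and look.

>>> {"op": "jog_arm", "data": {"series": [[0, 0, 0, 0], [0, 0, 0, 0], [0, 0, 0, 0], [0, 0, -0.4, 0], [0, 0, -0.8, 0], [0, -0.8, -0.8, 0], [0, -1, -0.5, 0], [0, -0.8, -0.3, 0], [0, 0, 0, 0]], "grip": 50}}

```text
clock: 14.48
tcp_pos: [0.4744, 0.0528, 0.3793]
orientation: [2.55, 1.8, 0.063]
contact_force: [0.4, 0.4, -0.2]
grip_width: 0.05
```

```bash
python3 go.py 0.5639 .0267 .140; python3 - <<'E'
from ref import *
import pickle
p=eyes.grab_frame('wrist');save(p,'w8')
v=np.load('v.npy');v[3]=0;v[6]=.067
d=pts(v);c=proj(p,d['disc']).astype(int);x0,y0=c[0]-70,c[1]-65
print({k:((proj(p,x)-[x0,y0])*3.3).round() for k,x in d.items()})
v[6]=.080;print('drawn',((proj(p,pts(v)['knobtop'])-[x0,y0])*3.3).round())
a=cv2.cvtColor(p['pixels'],cv2.COLOR_RGB2BGR)[y0:y0+180,x0:x0+140];cv2.imwrite('pics/w8z.png',cv2.resize(a,None,fx=3.3,fy=3.3,interpolation=cv2.INTER_CUBIC))
E
```

```text
clk 14.47 grasp [0.4812 0.0539 0.2244] toolx ang 70.5 toolz [ 0.044  0.007 -0.999] F [ 0.4  0.4 -0.2] M [0.   0.05 0.01] w 0.05
shift units [0.01 2.79 2.93] q7 [-0.75  0.18  0.58  2.09 -0.13  0.86  1.13]
{'c11': array([321., 300.]), 'c1-1': array([151., 305.]), 'c-11': array([315., 118.]), 'c-1-1': array([149., 121.]), 'disc': array([233., 215.]), 'knobtop': array([240., 470.]), 'ring': array([231., 156.]), 'blank': array([234., 209.]), 'k+': array([266., 373.]), 'k-': array([208., 375.])}
drawn [241. 523.]
```

View pics/w8z.png

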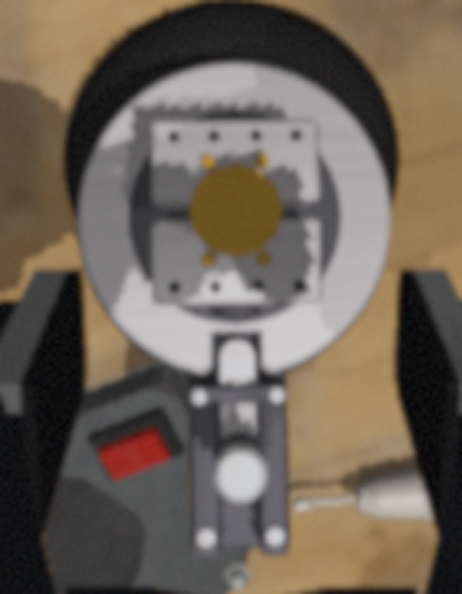

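```bash
python3 - <<'E'
from ref import *
import pickle
def run(p,x0,y0,P,kn,s0):
    Z=lambda q:np.array([x0+q[0]/3.3,y0+q[1]/3.3])
    ob={k:Z(q) for k,q in P.items()};ob['knobtop']=Z(kn)
    v0=np.load('v.npy');prior[:]=v0;prior[3]=0;prior[6]=s0;sig[:]=[.004,.004,.03,.3,.001,.001,.02];v0[3]=0;v0[6]=s0
    return rfit(p,ob,v0)
p5=pickle.load(open('p5.pkl','rb'))
print(run(p5,250,165,{'c11':(312,276),'c1-1':(150,274),'c-11':(310,99),'c-1-1':(150,98),'disc':(229,196),'blank':(230,186)},(234,489),.079))
p=eyes.grab_frame('wrist')
v=np.load('v.npy');v[3]=0;c=proj(p,pts(v)['disc']).astype(int);x0,y0=c[0]-70,c[1]-65
print(run(p,x0,y0,{'c11':(321,305),'c1-1':(153,304),'c-11':(319,121),'c-1-1':(152,121),'disc':(234,219),'blank':(236,210)},(242,474),.068))
q=eyes.grab_frame('scene')
cv2.imwrite('pics/s8.png',cv2.cvtColor(cv2.resize(q['pixels'][180:280,260:360],None,fx=6,fy=6,interpolation=cv2.INTER_CUBIC),cv2.COLOR_RGB2BGR))
for k in ['cutter_side','marker','tin']: print(k,[np.round(e['extent']).tolist() for e in eyes.find_in(q,k)][:1])
E
```

```text
(array([ 0.52726812,  0.03933058, -0.32858735, -0.01493951,  0.05146758,
       -0.005414  ,  0.07929236]), {'c11': array([0.1, 0. ]), 'c1-1': array([-0.6,  0.6]), 'c-11': array([0. , 0.1]), 'c-1-1': array([0.1, 0.2]), 'disc': array([ 0. , -0.8]), 'blank': array([ 0.1, -0.3]), 'knobtop': array([ 0.1, -0. ])})
(array([ 0.52754103,  0.03940818, -0.32577547, -0.01969329,  0.05150429,
       -0.00541367,  0.06738734]), {'c11': array([ 0. , -0.3]), 'c1-1': array([-0.5,  0.2]), 'c-11': array([-0.2,  0. ]), 'c-1-1': array([0.2, 0.1]), 'disc': array([ 0.4, -0.5]), 'blank': array([0. , 0.2]), 'knobtop': array([-0.,  0.])})
cutter_side [[316.0, 289.0, 63.0, 26.0]]
marker [[196.0, 222.0, 47.0, 19.0]]
tin [[232.0, 235.0, 18.0, 21.0]]
```

View pics/s8.png

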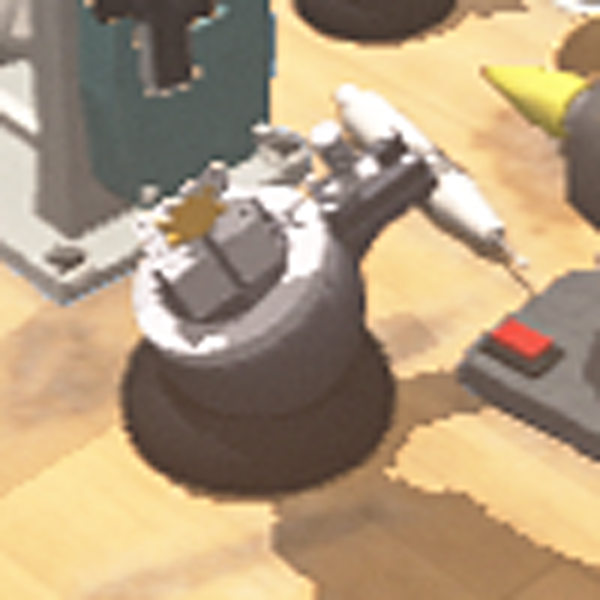

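```bash
python3 -c "
from bench import r
print(r.hand_in()); o=r.get_obs(); print(o['clock'],o['contact_force'])"
```

```text
the job is handed in; nothing more can be done
None
the job is handed in; nothing more can be done
```

I turned the head square to the bolt, pushed the bolt in until it stopped, let go and backed clear. I then handed the job in after about 15 s of the 51 s; no verdict is reported.

- **Head:** I gripped the jaws on their plain faces and turned the head about 0.55 rad clockwise. A fit to the last wrist picture puts it at about -0.02 rad, inside the 0.08 limit.
- **Bolt:** I gripped the knob and slid it in until the force rose to about 12 N with almost no further movement. The same fit puts the knob 67.4 mm from the axis, so the bolt is about 12.6 of 13 mm in, and the picture shows its nose in the keyway.
- **Disagreement:** My first, cruder estimate from the same picture gave about 12.0 mm; both are above the required 11 mm.
- **Clearance:** The contact force was about zero after I backed off.
- **Bystanders:** The network boxes for the pliers, marker and tin stayed within a few pixels of the start, so I take them as unmoved.

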